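Fit a pipette stand's tier disc and its end cap

TASK

Put the small pipette stand together: lower the white slotted tier disc, hub upwards, over the stand's column until it lies fully down on the foot, and only then set the small ribbed black cap, closed side up, over the column's end so that it rests on the disc's hub. Leave the toothed black knob with the short stub on top where it lies, and let go of everything.

Things in the scene. Friction and masses are not known exactly. Their poses are not given: they have to be found in the camera images.
- stand: Bare stand, fixed, upright: grey round foot 110 mm across with a raised 62 mm boss, flat top 14 mm above the worktop, and a thin steel column 12 mm in diameter, up to 68 mm, the last 8 mm tapered to 6 mm. Origin: centre of the foot's underside on the worktop, on the column's axis; z up. Keep the arm clear of the tall red carousel on the right, 280 mm wide, its axis at x 0.67, y -0.28 m.
- tier_disc: White disc, 90 g, lying hub upwards on the worktop: slotted plate 100 mm across, 8 mm thick, with a tubular hub of 38 mm outer diameter whose top is 40 mm above the plate's underside; 26 mm bore through both. Grip the hub across, above the plate. Origin: centre of the underside; z up along the bore. Fully down on the stand, underside 14 mm and hub top 54 mm above the worktop.
- black_cap: Small black ribbed screw cap, 41 mm in diameter, 24 mm high, 20 g, flat closed top, open side down on the worktop; its hollow is about 22 mm wide and 18 mm deep inside. Grip it across the ribs. Origin: centre of its open underside; z up, towards the closed top. Fitted, its underside rests on the hub's top, with the column's end inside it.
- knob: Toothed black knob, a bystander to be left alone: 53 mm in diameter, 30 mm high, with a 14 mm thick stub on top to 41 mm; loose on the worktop. Origin: centre of its underside; z up.
Not all that is in view belongs to the job. Leave any brown or green look-alike of the tier_disc alone.

How it is judged:
On the way, in this order (a step that is already met when the one before it is completed fails the run):
1. the tier disc lies fully down on the stand's foot, the column through its bore, the cap not yet on the column (horizontal distance between tier_disc and stand below 0.012 m and z of tier_disc in the frame of stand below 0.018 m and angle between tier_disc's own z axis and vertical below 0.12 rad and horizontal distance between black_cap and stand above 0.04 m), for 0.2 s.
2. the cap is over the column's end and rests on the disc's hub (horizontal distance between black_cap and stand below 0.012 m and z of black_cap in the frame of stand below 0.059 m and angle between black_cap's own z axis and vertical below 0.17 rad), for 0.2 s.
At the end, for the whole second after the job is handed in: Disc on the boss, underside under 18 mm above the stand's origin, within 12 mm of the axis, tilt under 0.12 rad; cap over the column's end on the hub, underside 49 to 59 mm up, within 12 mm of the axis, tilt under 0.17 rad; both at rest (all of step 2 and horizontal distance between tier_disc and stand below 0.012 m and z of tier_disc in the frame of stand below 0.018 m and angle between tier_disc's own z axis and vertical below 0.12 rad and z of black_cap in the frame of stand above 0.049 m and linear speed of each of tier_disc, black_cap below 0.02 m/s); the robot touches nothing.
It fails at once if the toothed black knob is pushed or carried more than 30 mm from its place, or tipped (distance of knob from where it was at the start of the episode above 0.03 m or angle between knob's own z axis and vertical above 0.5 rad).
It also fails if it takes over 64 s, if anything falls off the work surface, if the arm or the gripper's body presses on something with over 40 N, if the wrist force passes 120 N, or if a joint passes its speed limit or range.

ROBOT

A 7-joint arm with a two-finger parallel gripper is mounted at the origin on a cart in front of the work surface, level with it; the furniture and walls round the work are solid. World frame = base frame: x ahead of the robot, y to its left, z up, the work surface at z = 0. Lengths are in m, angles in rad, forces in N, time in s.
With the tool pointing down it reaches from about 0.425 to 0.925 m from the base axis. Payload 6.8 kg.
Tool frame: the origin (TCP) lies between the finger pads; the fingertips stand 17 mm ahead of it and the grasp point (between the pads) lies 2 mm behind it (r.tip_reach is the z of the fingertips in the tool frame, in m); z points along the fingers, y is the direction in which the jaws open and shut (so a half turn about z gives the same grasp; the last joint's range is limited). The gripper opens to 88 mm and grips with 3 to 60 N. Pads are 20 mm wide; open, the fingers measure 115 mm over their backs; the gripper's body (75 mm by 178 mm) begins 61 mm behind the grasp point.
Start: joints at [1.194, 0.477, 0.022, 1.555, -0.011, 1.109, -0.083], TCP at [0.179, -0.651, 0.24] pointing down, gripper open.
Joint ranges: [-2.96, 2.96], [-0.34, 2.1], [-1.41, 1.46], [0.24, 2.44], [-1.37, 4.51], [0.17, 1.92], [-2.96, 2.96]. Speed limits (rad/s): [2.39, 2.39, 3.14, 3.14, 3.14, 3.14, 3.14].

INTERFACE

Orientations are given as [roll, pitch, yaw] about the fixed x, y, z axes, in that order (R = Rz(yaw) Ry(pitch) Rx(roll)).
In Python, from plant import r, read_camera, search_frame, masks_of gives the robot as it stands.
- The arm moves only by the tool move_arm, never from a script. Its argument "deltas" is a list of rows, each a list of 3 entries, a list of its own where there are three numbers: the shift along the tool's x, y, z scaled (see below), then the turn about the tool's z scaled (see below), then the gripper's target within -1 to 1 (fully open at 1, half-way at 0, shut at -1). A call has 1 to 20 rows; each row is the pose to reach, as a shift and turn from the pose commanded when the call began, along the tool's axes at that moment, turning the shorter way round; what a row does not reach only later rows make up. The controller multiplies each number of a shift by 0.75 m and each number of a turn by 180 degrees. A row lasts 1/8 s, in which the tool goes at most 62.5 mm and 10.7 degrees, less where a joint would pass 70% of its speed; a pose out of reach is approached as far as the arm can. A call with a number of a shift or a turn outside -1 to 1 is refused whole. A call with a gripper value outside its range is refused whole. The fingers move at their own pace and stop on an object; "squeeze" is the grip in N (left out, the last holds). Time passes only in rows, so rows that repeat a pose let the fingers close. It gives the time, the measured TCP pose, the force and the opening at its end, in the units of the state.
- r.state(): the state, without advancing time (a new reading comes with each control period).
- read_camera(name): name is "scene" or "top" or "wrist"; returns a dict with "color" (480x640x3 uint8, blue, green, red), "camera_matrix" (3x3 intrinsics, pixels), "R" (3x3) and "t" (3): a world point X has camera coordinates R X + t. Camera axes: x right, y down, z forward; pixel columns grow to the right and rows downward; lengths in m; the calibration is good to about 2 mm. The wrist camera is an equidistant fisheye: a pixel r from the principal point sees the ray r / f radians off the axis. A picture is of the moment at which its call begins. There is no depth.
- r.close_job(): hands the job in, once; it reports no verdict.
Trained networks look in a picture, given as the dict that the camera call returned (one of the last four; its "shot" number tells which), for a name from the list of things; names that differ only in an ending like _2 or _b are one class to them, and where a whole thing is asked for, a point or a joint stands for the part that bears it (a point fixed in the world has none). Each returns a list of dicts, best first, with "score" (0 to 1); they miss things now and then, are a little off and sometimes report something else, mostly with a low value. They report only what shows in the picture. A call takes as long as a camera call. They do not tell look-alikes from the thing itself.
- search_frame(thing, picture): "point" ([x, y, z] in m, in world coordinates, good to about 4 mm: the middle of the surface that is visible of it).
- masks_of(thing, picture): "pixels" (480x640 bool, what is visible of it).
The state is a dict: "t": time; "qpos": joint angles; "joint_velocities": joint speeds; "joint_efforts": joint torques, N m; "position": TCP position; "ee_rot": TCP orientation; "ft_force": force on the tool from outside, world axes, zero at the start; "ft_torque": the same for the moment, N m; "grip_width": opening from 0.0 (shut) to 1.0 (fully open).
Only numpy, scipy, OpenCV 4.12 (cv2) and the standard library are available. Lean on these libraries where they do the work, as an engineer would, in place of code of your own. Each camera call takes 0.05 s, during which the arm holds its last target.

## Working session

There is one attempt and no reset: what is moved stays moved. The work goes in short steps, Python scripts to look and compute and a tool call to move; the robot and the scene stay as the last step left them, time stands still between calls to the robot, and variables do not carry over. Pictures are saved under pics/ and viewed, and the job is handed in when it is done.

Besides the shell and the picture viewer there is one more tool, called after ">>>" by a JSON object that holds its "fn" and its "kwargs". move_arm: Moves the arm, as the interface text tells. Its arguments: {"type":"object","properties":{"deltas":{"type":"array"},"squeeze":{"type":"number"}},"required":["deltas"]}

```bash
ls; mkdir -p pics
python3 - <<'E'
from plant import r, read_camera, search_frame, masks_of
import cv2
s=r.state();print(s['t'],s['position'],s['ee_rot'],s['grip_width'],r.tip_reach)
for n in ["scene","top"]:
    p=read_camera(n);cv2.imwrite(f"pics/{n}0.png",p['color'])
    print(n,p['t'],p['R'])
    for th in ["stand","tier_disc","black_cap","knob"]:
        for d in search_frame(th,p): print(th,d['score'],d['point'])
E
```

```text
pics
0.0 [ 0.17909356 -0.65019838  0.2386986 ] [-3.13978540e+00  1.37809140e-04  2.68824817e-01] 1.0012718060208898 0.017
scene [0.45434086 0.19246872 0.62282851] [[-0.67287422 -0.73949084  0.01983891]
 [-0.34227277  0.28744039 -0.89455429]
 [ 0.6558122  -0.60871284 -0.4465188 ]]
stand 0.8 [0.5609, 0.1064, 0.0106]
tier_disc 0.75 [0.7296, 0.0229, 0.0096]
tier_disc 0.66 [0.6116, 0.2657, 0.0091]
tier_disc 0.66 [0.3828, 0.1292, 0.0116]
black_cap 0.63 [0.4699, -0.103, 0.0188]
knob 0.86 [0.4301, 0.2924, 0.0278]
top [0.09425715 0.55597853 1.05053386] [[-0.01555011 -0.9996023   0.02352501]
 [-0.98241962  0.01089676 -0.1863678 ]
 [ 0.18603733 -0.02600947 -0.98219836]]
tier_disc 0.94 [0.3913, 0.1146, 0.0114]
tier_disc 0.67 [0.6237, 0.2587, 0.0022]
tier_disc 0.58 [0.7333, 0.016, 0.0089]
black_cap 0.85 [0.4755, -0.1152, 0.0245]
knob 0.68 [0.4386, 0.284, 0.032]
```

View pics/scene0.png

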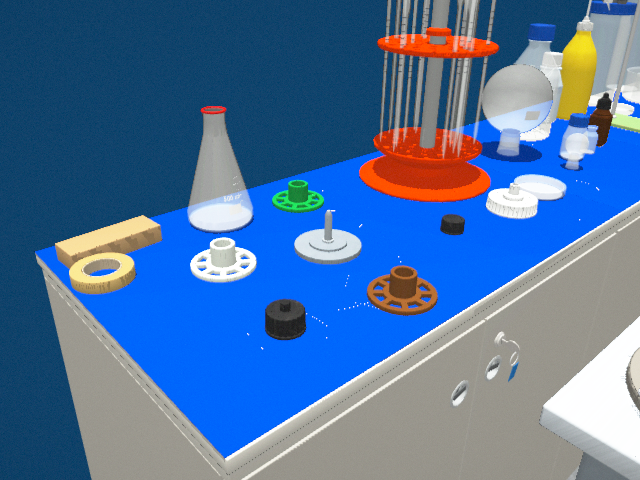

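View pics/top0.png

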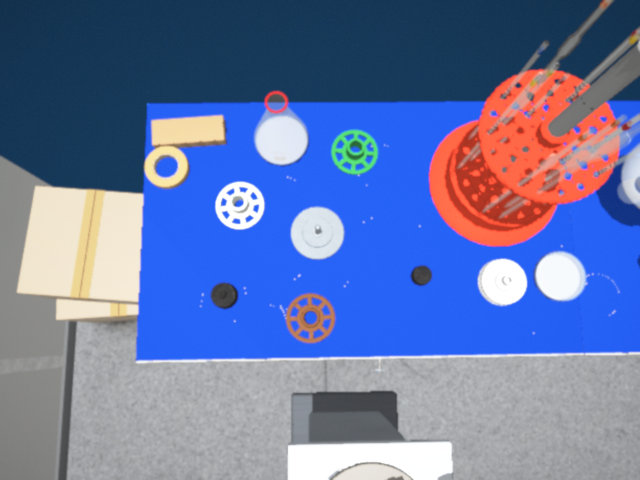

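```bash
cat > h.py <<'E'
from plant import r, read_camera, search_frame, masks_of
import cv2, numpy as np
from scipy.optimize import minimize
M={'tier_disc':[(50,0),(50,8),(19,40)],'stand':[(55,0),(55,6),(31,14),(6,60),(3,68)],'black_cap':[(20.5,0),(20.5,24)],'knob':[(26.5,0),(26.5,30),(7,41)]}
a=np.linspace(0,2*np.pi,60)
def proj(p,X):
    c=np.asarray(X)@np.array(p['R']).T+np.array(p['t']);u=c@np.array(p['camera_matrix']).T
    return u[:,:2]/u[:,2:]
def hull(p,th,x,y,z=0):
    P=np.vstack([np.c_[x+q/1e3*np.cos(a),y+q/1e3*np.sin(a),0*a+h/1e3+z] for q,h in M[th]])
    return cv2.convexHull(proj(p,P).astype(np.float32))
def fit(p,th,guess,mask,z=0):
    c=np.vstack(cv2.findContours(mask.astype(np.uint8),cv2.RETR_EXTERNAL,cv2.CHAIN_APPROX_NONE)[0])
    hm=cv2.convexHull(c)[:,0,:].astype(np.float32)
    am=cv2.contourArea(hm)
    def f(v):
        h=hull(p,th,v[0],v[1],z); i,_=cv2.intersectConvexConvex(h,hm); return 1-i/(am+cv2.contourArea(h)-i)
    o=minimize(f,guess,method='Nelder-Mead',options=dict(initial_simplex=[guess,[guess[0]+.01,guess[1]],[guess[0],guess[1]+.01]],xatol=1e-5,fatol=1e-6))
    return o.x,1-o.fun
E
python3 - <<'E'
from h import *
G={'tier_disc':(.62,.26),'stand':(.56,.106),'black_cap':(.473,-.11),'knob':(.434,.288)}
for n in ["scene","top"]:
    p=read_camera(n);im=p['color'].copy()
    for th,g in G.items():
        gp=proj(p,[[*g,.01]])[0]
        ms=masks_of(th,p)
        if not ms: print(n,th,'none');continue
        def dist(m):
            ys,xs=np.nonzero(m['pixels']);return np.hypot(xs.mean()-gp[0],ys.mean()-gp[1])
        m=min(ms,key=dist)
        x,i=fit(p,th,g,m['pixels']);print(n,th,round(dist(m),1),x.round(4),round(i,3),m['score'])
        cv2.polylines(im,[np.int32(hull(p,th,*x))],True,(0,255,255),1)
    cv2.imwrite(f"pics/{n}1.png",im)
E
```

```text
scene tier_disc 2.7 [0.6288 0.2586] 0.945 0.8
scene stand 1.3 [0.5707 0.0962] 0.948 0.91
scene black_cap 2.4 [ 0.4797 -0.1165] 0.82 0.86
scene knob 6.0 [0.4419 0.2859] 0.906 0.97
top tier_disc 2.7 [0.6267 0.2566] 0.943 0.7
top stand 5.4 [0.5673 0.0957] 0.964 0.95
top black_cap 3.1 [ 0.4754 -0.1145] 0.871 0.69
top knob 3.0 [0.4389 0.2827] 0.865 0.77
```

```bash
python3 -c "
import cv2
a=cv2.imread('pics/scene1.png')[170:350,170:480];b=cv2.imread('pics/top1.png')[140:350,190:450]
a=cv2.resize(a,(620,360));cv2.imwrite('pics/a1.png',a);cv2.imwrite('pics/b1.png',cv2.resize(b,(650,525)))"
```

```text
(no output)
```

View pics/a1.png

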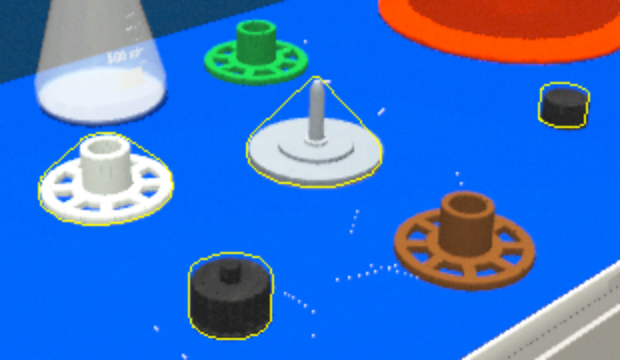

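View pics/b1.png

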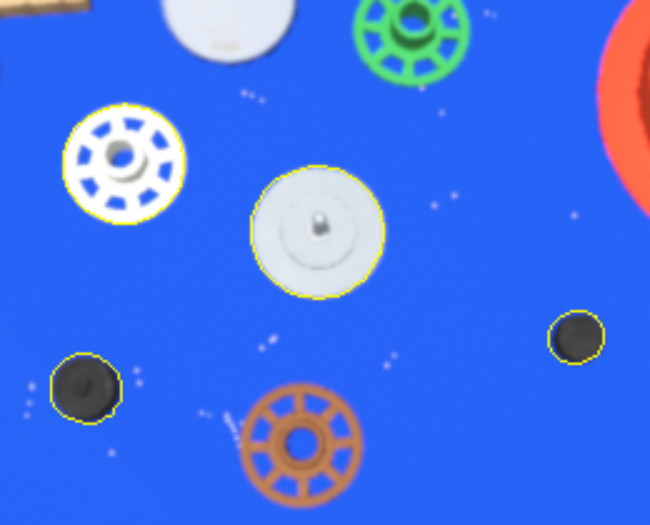

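```bash
cat > plan.py <<'E'
# world waypoints -> rows
import numpy as np
from scipy.spatial.transform import Rotation as Rt
from plant import r
def plan(wps,pos=None,yaw=None):
    s=r.state(); pos=np.array(s['position'] if pos is None else pos); 
    e=s['ee_rot']; Rm=Rt.from_euler('xyz',e); y0=e[2]
    for (x,y,z,yw,g) in wps:
        d=Rm.inv().apply(np.array([x,y,z])-pos)/.75
        # turn about tool z (down): world yaw +  => tool -  
        t=-((yw-y0+np.pi)%(2*np.pi)-np.pi)/np.pi
        print([[round(v,3) for v in d],round(t,3),g])
E
python3 - <<'E'
from plan import *
plan([(.202,-.591,.24,.24,1),(.225,-.531,.24,.2,1),(.25,-.471,.24,.16,1),(.273,-.411,.24,.12,1),(.296,-.352,.24,.08,1)])
E
```

```text
[[np.float64(0.05), np.float64(-0.069), np.float64(-0.0)], np.float64(0.009), 1]
[[np.float64(0.101), np.float64(-0.138), np.float64(-0.0)], np.float64(0.022), 1]
[[np.float64(0.155), np.float64(-0.206), np.float64(-0.0)], np.float64(0.035), 1]
[[np.float64(0.205), np.float64(-0.275), np.float64(-0.0)], np.float64(0.047), 1]
[[np.float64(0.256), np.float64(-0.343), np.float64(-0.0)], np.float64(0.06), 1]
```

>>> {"fn": "move_arm", "kwargs": {"deltas": [[[0.05, -0.069, 0], 0.009, 1], [[0.101, -0.138, 0], 0.022, 1], [[0.155, -0.206, 0], 0.035, 1], [[0.205, -0.275, 0], 0.047, 1], [[0.256, -0.343, 0], 0.06, 1], [[0.256, -0.343, 0], 0.06, 1]]}}

```text
t: 1.75
position: [0.2977, -0.3482, 0.24]
ee_rot: [-3.141, -0.001, 0.086]
ft_force: [0.3, -0.7, 0.1]
grip_width: 1.0
```

Run:
```python
from plan import *
s=r.state();print(s['qpos'].round(3) if hasattr(s['qpos'],'round') else s['qpos'],s['position'],s['ee_rot'],s['ft_force'])
plan([(.33,-.31,.26,.05,1),(.37,-.27,.26,.03,1),(.40,-.23,.26,0,1),(.43,-.18,.26,0,1),(.45,-.13,.26,0,1),(.453,-.07,.26,0,1),(.455,-.01,.26,0,1),(.46,.05,.26,0,1),(.49,.10,.25,0,1),(.52,.15,.25,0,1),(.55,.20,.25,0,1),(.575,.2575,.25,0,1),(.575,.2575,.25,0,1)])
```

```text
[ 0.818  0.122 -0.098  2.047  0.014  0.973 -0.771] [ 0.29772743 -0.3482038   0.23999863] [-3.14133302e+00 -6.63882235e-04  8.64518118e-02] [ 0.32330812 -0.74080331  0.12772073]
[[np.float64(0.047), np.float64(-0.047), np.float64(-0.027)], np.float64(0.012), 1]
[[np.float64(0.105), np.float64(-0.096), np.float64(-0.027)], np.float64(0.018), 1]
[[np.float64(0.149), np.float64(-0.145), np.float64(-0.027)], np.float64(0.028), 1]
[[np.float64(0.195), np.float64(-0.208), np.float64(-0.026)], np.float64(0.028), 1]
[[np.float64(0.227), np.float64(-0.272), np.float64(-0.026)], np.float64(0.028), 1]
[[np.float64(0.238), np.float64(-0.352), np.float64(-0.026)], np.float64(0.028), 1]
[[np.float64(0.248), np.float64(-0.431), np.float64(-0.026)], np.float64(0.028), 1]
[[np.float64(0.261), np.float64(-0.51), np.float64(-0.026)], np.float64(0.028), 1]
[[np.float64(0.307), np.float64(-0.573), np.float64(-0.013)], np.float64(0.028), 1]
[[np.float64(0.353), np.float64(-0.636), np.float64(-0.013)], np.float64(0.028), 1]
[[np.float64(0.398), np.float64(-0.699), np.float64(-0.013)], np.float64(0.028), 1]
[[np.float64(0.438), np.float64(-0.773), np.float64(-0.013)], np.float64(0.028), 1]
[[np.float64(0.438), np.float64(-0.773), np.float64(-0.013)], np.float64(0.028), 1]
```

>>> {"fn": "move_arm", "kwargs": {"deltas": [[[0.047, -0.047, -0.027], 0.012, 1], [[0.105, -0.096, -0.027], 0.018, 1], [[0.149, -0.145, -0.027], 0.028, 1], [[0.195, -0.208, -0.026], 0.028, 1], [[0.227, -0.272, -0.026], 0.028, 1], [[0.238, -0.352, -0.026], 0.028, 1], [[0.248, -0.431, -0.026], 0.028, 1], [[0.261, -0.51, -0.026], 0.028, 1], [[0.307, -0.573, -0.013], 0.028, 1], [[0.353, -0.636, -0.013], 0.028, 1], [[0.398, -0.699, -0.013], 0.028, 1], [[0.438, -0.773, -0.013], 0.028, 1], [[0.438, -0.773, -0.013], 0.028, 1], [[0.438, -0.773, -0.013], 0.028, 1]]}}

```text
t: 3.5
position: [0.5776, 0.2512, 0.2488]
ee_rot: [3.141, 0.001, -0.009]
ft_force: [0.3, -0.8, -0.7]
grip_width: 1.002
```

Run:
```python
from plan import *
from h import *
s=r.state();print(np.round(s['qpos'],3),s['position'],s['ee_rot'],s['ft_force'])
p=read_camera('wrist');im=p['color'];cv2.imwrite('pics/w2.png',im)
R=np.array(p['R']);print('cam',-R.T@p['t'],R[2],p['camera_matrix'])
for d in search_frame('tier_disc',p): print(d['score'],d['point'])
```

```text
[-0.124  0.446 -0.524  1.63   0.242  1.131 -2.289] [0.57762589 0.25115151 0.24879266] [ 3.14051076e+00  5.93889245e-04 -8.67682486e-03] [ 0.34308652 -0.80792502 -0.66465941]
cam [0.64444569 0.25188136 0.3936829 ] [-0.24582372  0.0023097  -0.9693118 ] [[371.64829954   0.         318.96719944]
 [  0.         371.64829954 237.24229588]
 [  0.           0.           1.        ]]
0.87 [0.3731, 0.1234, 0.0132]
0.82 [0.7419, 0.0219, 0.014]
0.64 [0.6305, 0.2566, 0.0064]
```

View pics/w2.png

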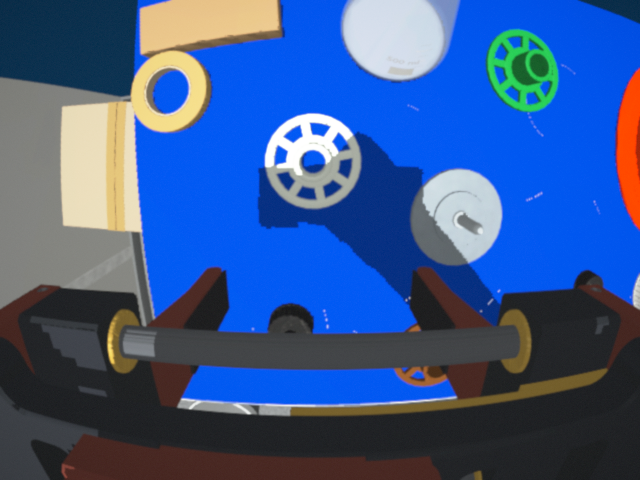

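```bash
cat >> h.py <<'E'
def proj(p,X):
    R=np.array(p['R']);t=np.array(p['t'],float);X=np.asarray(X,float)
    if p.get('fish'):
        return cv2.fisheye.projectPoints(X.reshape(-1,1,3),cv2.Rodrigues(R)[0],t,np.array(p['camera_matrix']),np.zeros(4))[0].reshape(-1,2)
    c=X@R.T+t;u=c@np.array(p['camera_matrix']).T
    return u[:,:2]/u[:,2:]
def measure(n,G,out=None,z=0):
    p=read_camera(n);p['fish']=n=='wrist';im=p['color'].copy();res={}
    for th,g in G.items():
        gp=proj(p,[[*g,.01+z]])[0];ms=masks_of(th,{k:v for k,v in p.items() if k!='fish'})
        if not ms: print(n,th,'none');continue
        def dist(m):
            ys,xs=np.nonzero(m['pixels']);return np.hypot(xs.mean()-gp[0],ys.mean()-gp[1])
        m=min(ms,key=dist);x,i=fit(p,th,g,m['pixels'],z);res[th]=x
        print(n,th,round(dist(m),1),x.round(4),round(i,3),m['score'])
        cv2.polylines(im,[np.int32(hull(p,th,*x,z))],True,(0,255,255),1)
    if out: cv2.imwrite(out,im)
    return res
E
python3 - <<'E'
from h import *
measure('wrist',{'tier_disc':(.628,.2575),'stand':(.569,.096)},'pics/w3.png')
s=r.state();print(s['position'],s['ee_rot'])
E
```

```text
wrist tier_disc 227.7 [0.628  0.2575] 0.0 0.68
wrist stand 4.9 [0.5669 0.0971] 0.987 0.62
[0.57728227 0.25078762 0.24969506] [ 3.14086628e+00 -5.76794760e-04 -9.72988686e-03]
```

View pics/w3.png

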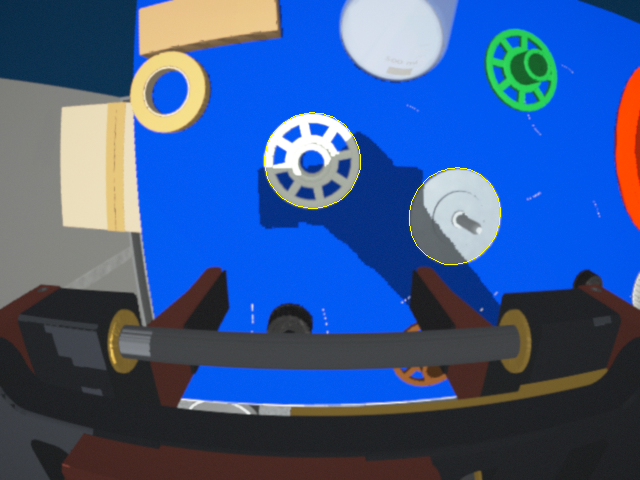

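Run:
```python
from plan import *
plan([(.6,.255,.20,0,1),(.62,.2575,.15,0,1),(.628,.2575,.10,0,1),(.628,.2575,.10,0,1)])
```

```text
[[np.float64(0.03), np.float64(-0.006), np.float64(0.066)], np.float64(-0.003), 1]
[[np.float64(0.057), np.float64(-0.01), np.float64(0.133)], np.float64(-0.003), 1]
[[np.float64(0.067), np.float64(-0.01), np.float64(0.2)], np.float64(-0.003), 1]
[[np.float64(0.067), np.float64(-0.01), np.float64(0.2)], np.float64(-0.003), 1]
```

>>> {"fn": "move_arm", "kwargs": {"deltas": [[[0.03, -0.006, 0.066], -0.003, 1], [[0.057, -0.01, 0.133], -0.003, 1], [[0.067, -0.01, 0.2], -0.003, 1], [[0.067, -0.01, 0.2], -0.003, 1], [[0.067, -0.01, 0.2], -0.003, 1]]}}

```text
t: 4.38
position: [0.628, 0.26, 0.1016]
ee_rot: [-3.14, -0.002, 0.001]
ft_force: [0.4, 0.0, 0.7]
grip_width: 0.997
```

Run:
```python
from plan import *
from h import *
s=r.state();print(np.round(s['qpos'],3),s['position'],s['ee_rot'],s['ft_force'])
p=read_camera('wrist');cv2.imwrite('pics/w4.png',p['color'])
s=r.state();print(s['position'],s['ee_rot'])
p['fish']=1
print(proj(p,[[.628,.2575,.04],[s['position'][0],s['position'][1],.04]]), hull(p,'tier_disc',.628,.2575).min(0),hull(p,'tier_disc',.628,.2575).max(0))
im=p['color']; cv2.polylines(im,[np.int32(proj(p,np.c_[.628+.019*np.cos(a),.2575+.019*np.sin(a),0*a+.04]))],True,(0,0,255),1)
cv2.polylines(im,[np.int32(proj(p,np.c_[.628+.05*np.cos(a),.2575+.05*np.sin(a),0*a+.008]))],True,(0,0,255),1)
cv2.imwrite('pics/w5.png',im)
```

```text
[-0.167  0.669 -0.463  1.628  0.354  0.926 -2.327] [0.62796531 0.25995133 0.1015666 ] [-3.14043483e+00 -1.94733730e-03  1.49891948e-03] [0.42125128 0.01523783 0.68989272]
[0.62837219 0.26034329 0.10237537] [-3.13980029e+00 -3.44227985e-03  1.67136939e-03]
[[325.70721259 261.474772  ]
 [320.83778993 260.86277167]] [[250.72252 170.61328]] [[398.87488 314.4814 ]]
```

View pics/w5.png

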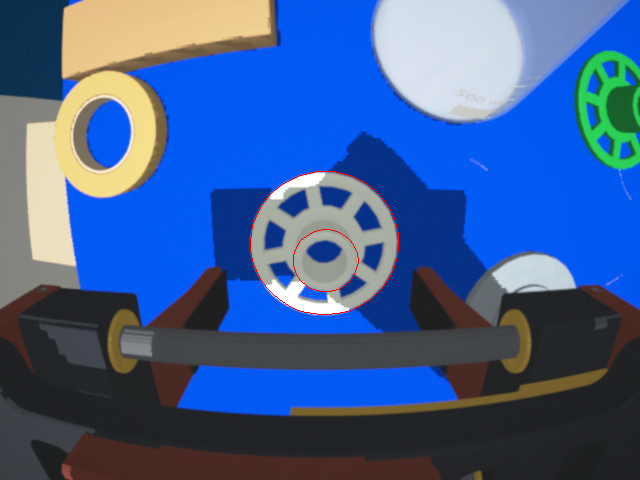

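>>> {"fn": "move_arm", "kwargs": {"deltas": [[[0, 0.003, 0.05], 0, 1], [[0, 0.003, 0.094], 0, 1], [[0, 0.003, 0.094], 0, 1], [[0, 0.003, 0.094], 0, 1]]}}

```text
t: 4.92
position: [0.6287, 0.2583, 0.0318]
ee_rot: [-3.14, -0.003, 0.002]
ft_force: [-0.2, -0.4, 0.4]
grip_width: 0.997
```

Run:
```python
from h import *
p=read_camera('wrist');cv2.imwrite('pics/w6.png',p['color'])
s=r.state();print(s['position'],s['ee_rot'],s['ft_force'])
```

```text
[0.62882833 0.25833055 0.03182845] [-3.13973303e+00 -3.73582667e-03  1.73907486e-03] [-0.74328006 -0.22790657  0.56151512]
```

View pics/w6.png

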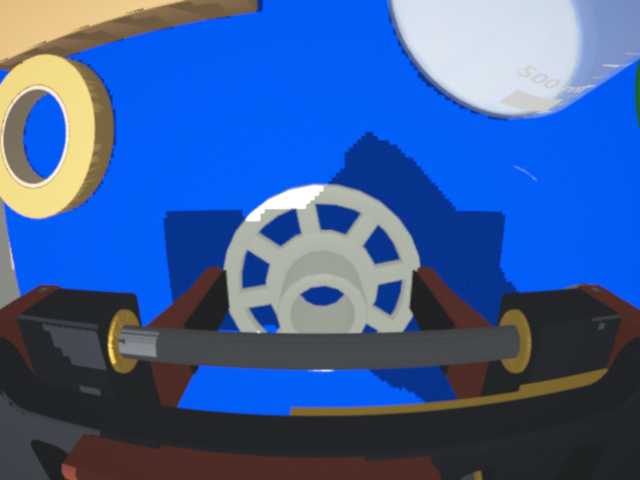

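Hub at (322,300) sits between the fingers. Close.

>>> {"fn": "move_arm", "kwargs": {"deltas": [[[0, 0, 0], 0, -1], [[0, 0, 0], 0, -1], [[0, 0, 0], 0, -1], [[0, 0, 0], 0, -1], [[0, 0, 0], 0, -1], [[0, 0, 0], 0, -1], [[0, 0, 0], 0, -1], [[0, 0, 0], 0, -1]], "squeeze": 20}}

```text
t: 5.98
position: [0.6273, 0.2573, 0.0288]
ee_rot: [3.142, 0.0, 0.002]
ft_force: [0.0, 1.4, -0.1]
grip_width: 0.431
```

>>> {"fn": "move_arm", "kwargs": {"deltas": [[[0, 0, -0.04], 0, -1], [[0, 0, -0.09], 0, -1], [[0, 0, -0.14], 0, -1], [[0, 0, -0.14], 0, -1]]}}

```text
t: 6.48
position: [0.6291, 0.2585, 0.1373]
ee_rot: [-3.139, -0.005, 0.002]
ft_force: [-0.0, 0.4, -1.9]
grip_width: 0.432
```

Run:
```python
from plan import *
s=r.state();print(s['position'],s['ee_rot'],s['ft_force'],s['grip_width'])
plan([(.61,.21,.135,0,-1),(.59,.155,.135,0,-1),(.568,.0963,.135,0,-1)])
```

```text
[0.6291308  0.2584847  0.13731886] [-3.13895573e+00 -5.47551446e-03  1.53688537e-03] [-0.01070199  0.40270241 -1.86022115] 0.4321185096511739
[[np.float64(-0.026), np.float64(0.065), np.float64(0.003)], np.float64(0.0), -1]
[[np.float64(-0.052), np.float64(0.138), np.float64(0.002)], np.float64(0.0), -1]
[[np.float64(-0.082), np.float64(0.216), np.float64(0.002)], np.float64(0.0), -1]
```

>>> {"fn": "move_arm", "kwargs": {"deltas": [[[-0.02, 0.05, 0], 0, -1], [[-0.04, 0.1, 0], 0, -1], [[-0.06, 0.15, 0], 0, -1], [[-0.082, 0.216, 0], 0, -1], [[-0.082, 0.216, 0], 0, -1], [[-0.082, 0.216, 0], 0, -1]]}}

```text
t: 7.22
position: [0.5659, 0.0956, 0.1333]
ee_rot: [-3.141, 0.001, 0.002]
ft_force: [0.5, 0.3, -0.6]
grip_width: 0.434
```

Run:
```python
from h import *
s=r.state();print(s['position'],s['ee_rot'],s['ft_force'],s['grip_width'])
for n in ['scene','wrist']:
    p=read_camera(n);cv2.imwrite(f'pics/{n}7.png',p['color'])
s=r.state();print(s['position'])
```

```text
[0.56585637 0.0955679  0.13330561] [-3.14109778e+00  7.44331802e-04  1.65769543e-03] [ 0.4699177   0.28847614 -0.59459703] 0.43422114083812163
[0.56613502 0.09684876 0.13361023]
```

View pics/scene7.png

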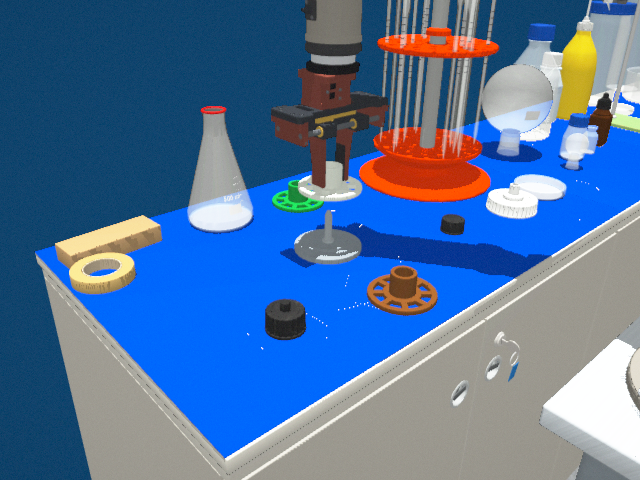

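View pics/wrist7.png

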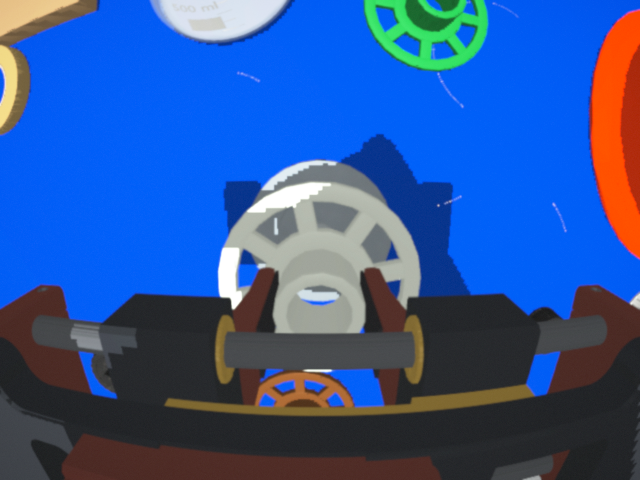

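Run:
```python
from h import *
M['tier_disc']=[(50,0),(50,8)]
for n in ['scene','top']:
    p=read_camera(n)
    for d in (0.100,.104):
        im=p['color'].copy()
        # white threshold near
        ms=masks_of('tier_disc',p)
        gp=proj(p,[[.567,.096,.11]])[0]
        m=[m for m in ms if m['pixels'][max(0,int(gp[1])-25):int(gp[1])+25,int(gp[0])-30:int(gp[0])+30].sum()>200]
        print(n,len(ms),len(m),gp)
        if m:
            mm=m[0]['pixels'].copy()
            x,i=fit(p,'tier_disc',(.567,.096),mm,d);print(d,x.round(4),i)
        cv2.polylines(im,[np.int32(hull(p,'tier_disc',.566,.0963,d))],True,(0,0,255),1)
    cv2.imwrite(f'pics/{n}8.png',cv2.resize(im[130:280,240:420],(720,600)))
```

```text
scene 3 2 [330.17990624 185.01491392]
0.1 [0.5783 0.1537] 0.630966508380735
scene 3 2 [330.17990624 185.01491392]
0.104 [0.5716 0.1593] 0.6203552587811209
top 3 1 [317.56879954 222.32462219]
0.1 [0.5667 0.0973] 0.28617349111545
top 3 1 [317.56879954 222.32462219]
0.104 [0.5661 0.0974] 0.2839825056869456
```

View pics/scene8.png

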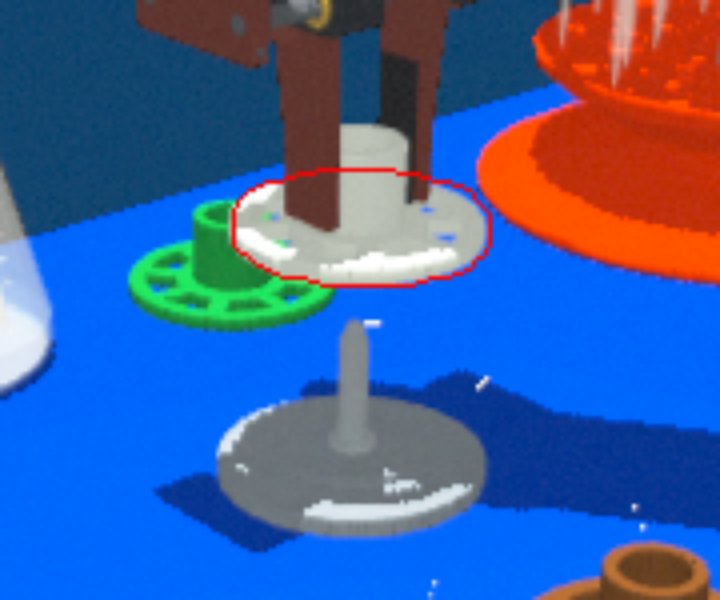

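>>> {"fn": "move_arm", "kwargs": {"deltas": [[[0.003, 0, 0.02], 0, -1], [[0.003, 0, 0.04], 0, -1], [[0.003, 0, 0.06], 0, -1], [[0.003, 0, 0.08], 0, -1], [[0.003, 0, 0.08], 0, -1]]}}

```text
t: 8.25
position: [0.5673, 0.095, 0.0722]
ee_rot: [3.141, 0.003, 0.002]
ft_force: [0.0, 0.2, -1.2]
grip_width: 0.429
```

Run:
```python
from h import *
s=r.state();print(s['position'],s['ee_rot'],s['ft_force'],s['grip_width'])
p=read_camera('scene');cv2.imwrite(f'pics/s9.png',cv2.resize(p['color'][130:280,240:420],(720,600)))
```

```text
[0.56725    0.09501648 0.07223485] [3.14108815e+00 2.89641308e-03 2.00434129e-03] [ 0.00604207  0.22407019 -1.20519069] 0.42906273533637584
```

View pics/s9.png

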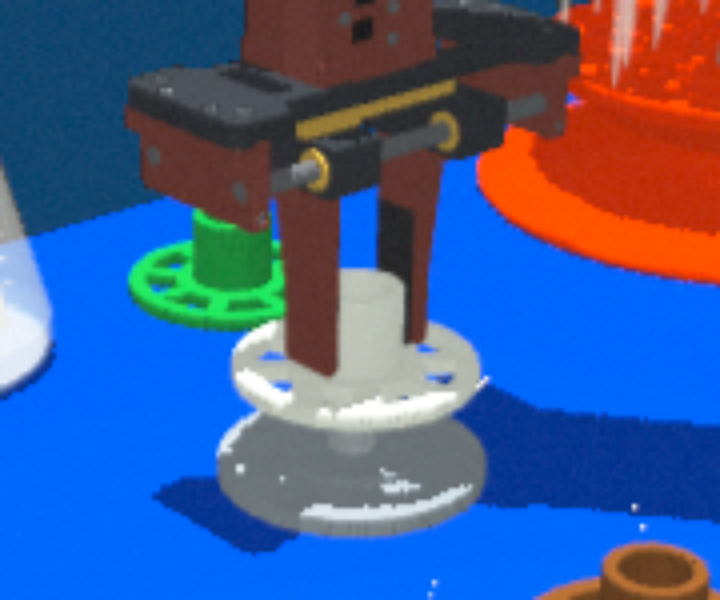

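Column is inside the bore, no contact force. Down the remaining ~28 mm.

>>> {"fn": "move_arm", "kwargs": {"deltas": [[[0, 0, 0.015], 0, -1], [[0, 0, 0.028], 0, -1], [[0, 0, 0.035], 0, -1], [[0, 0, 0.035], 0, -1], [[0, 0, 0.035], 0, -1]]}}

```text
t: 8.93
position: [0.5686, 0.0953, 0.0478]
ee_rot: [-3.141, -0.0, 0.002]
ft_force: [0.6, -0.3, -0.4]
grip_width: 0.432
```

>>> {"fn": "move_arm", "kwargs": {"deltas": [[[0, 0, 0.003], 0, -1], [[0, 0, 0.005], 0, -1], [[0, 0, 0.005], 0, -1], [[0, 0, 0.005], 0, -1]]}}

```text
t: 9.43
position: [0.5684, 0.0952, 0.0439]
ee_rot: [-3.142, -0.0, 0.002]
ft_force: [0.9, 0.1, -1.9]
grip_width: 0.432
```

>>> {"fn": "move_arm", "kwargs": {"deltas": [[[0, 0, 0], 0, 0.3], [[0, 0, 0], 0, 1], [[0, 0, 0], 0, 1], [[0, 0, 0], 0, 1], [[0, 0, 0], 0, 1], [[0, 0, 0], 0, 1]]}}

```text
t: 10.18
position: [0.5684, 0.0952, 0.0439]
ee_rot: [3.142, -0.0, 0.002]
ft_force: [-0.1, 0.2, 0.2]
grip_width: 1.0
```

>>> {"fn": "move_arm", "kwargs": {"deltas": [[[0, 0, -0.05], 0, 1], [[0, 0, -0.1], 0, 1], [[0, 0, -0.18], 0, 1], [[0, 0, -0.26], 0, 1], [[0, 0, -0.26], 0, 1]]}}

```text
t: 10.8
position: [0.5711, 0.0963, 0.2442]
ee_rot: [-3.14, -0.01, 0.002]
ft_force: [-0.3, -0.4, -0.3]
grip_width: 0.999
```

Run:
```python
from h import *
s=r.state();print(s['position'],s['ee_rot'],s['ft_force'],s['grip_width'],np.round(s['qpos'],3))
p=read_camera('scene');im=p['color'].copy()
M['tier_disc']=[(50,0),(50,8)]
cv2.imwrite(f'pics/s10.png',cv2.resize(im[130:280,240:420],(720,600)))
measure('scene',{'tier_disc':(.568,.096)},None,.014)
measure('wrist',{'tier_disc':(.568,.096),'black_cap':(.477,-.1155)},'pics/w10.png',.014)
```

```text
[0.57108939 0.09634071 0.24415419] [-3.13996373e+00 -9.56844647e-03  1.61386297e-03] [-0.33067894 -0.38786751 -0.30013034] 0.9988685572635517 [ 0.153  0.362 -0.541  1.763  0.212  1.064 -2.03 ]
scene tier_disc 2.5 [0.5719 0.0949] 0.863 0.76
wrist tier_disc 3.0 [0.5686 0.0971] 0.962 0.88
wrist black_cap 10.6 [ 0.4801 -0.106 ] 0.734 0.96
```

View pics/s10.png

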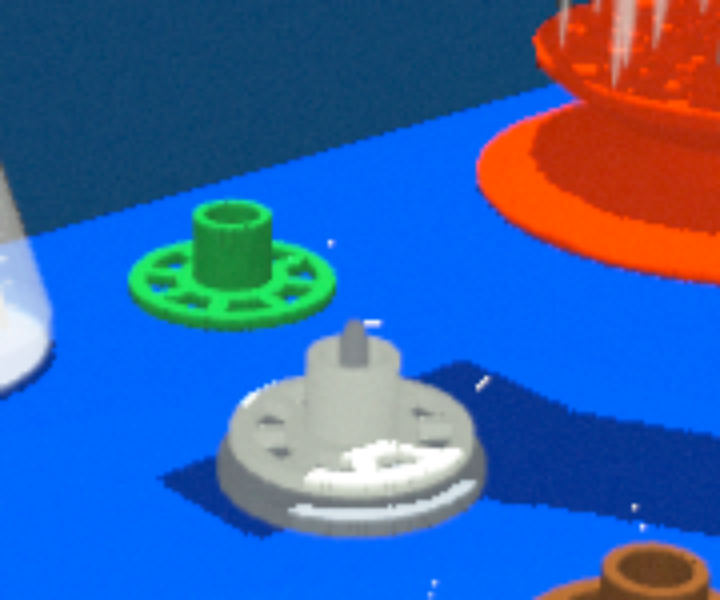

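View pics/w10.png

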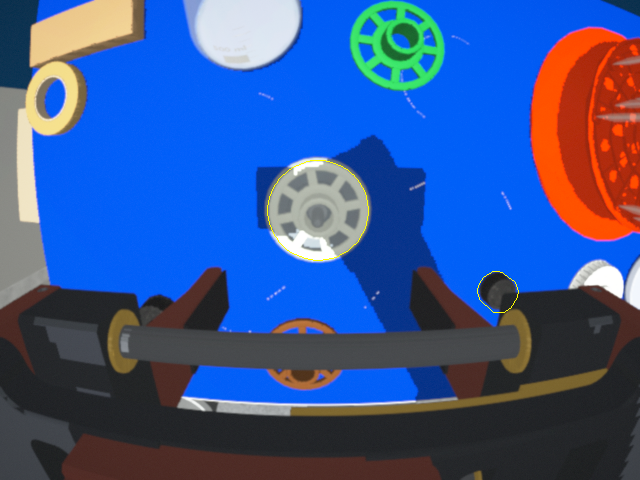

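Run:
```python
from plan import *
plan([(.54,.05,.24,-.1,1),(.51,.0,.22,-.2,1),(.48,-.05,.2,-.3,1),(.445,-.105,.18,-.3,1)])
```

```text
[[np.float64(-0.037), np.float64(0.06), np.float64(-0.004)], np.float64(0.032), 1]
[[np.float64(-0.077), np.float64(0.126), np.float64(0.023)], np.float64(0.064), 1]
[[np.float64(-0.117), np.float64(0.193), np.float64(0.05)], np.float64(0.096), 1]
[[np.float64(-0.163), np.float64(0.266), np.float64(0.077)], np.float64(0.096), 1]
```

>>> {"fn": "move_arm", "kwargs": {"deltas": [[[-0.037, 0.06, 0], 0.032, 1], [[-0.077, 0.126, 0.023], 0.064, 1], [[-0.117, 0.193, 0.05], 0.096, 1], [[-0.163, 0.266, 0.077], 0.096, 1], [[-0.163, 0.266, 0.077], 0.096, 1], [[-0.163, 0.266, 0.077], 0.096, 1], [[-0.163, 0.266, 0.077], 0.096, 1]]}}

```text
t: 11.98
position: [0.4476, -0.103, 0.1814]
ee_rot: [-3.141, -0.001, -0.297]
ft_force: [0.5, -0.8, -0.0]
grip_width: 0.999
```

Run:
```python
from h import *
s=r.state();print(s['position'],s['ee_rot'],s['ft_force'],np.round(s['qpos'],3))
measure('wrist',{'black_cap':(.477,-.1155)},'pics/w11.png')
s=r.state();print(s['position'],s['ee_rot'])
```

```text
[ 0.4475716  -0.10303725  0.1813734 ] [-3.14069059e+00 -6.54949708e-04 -2.97414333e-01] [ 0.50602965 -0.79962825 -0.02227074] [ 0.463  0.225 -0.419  2.091  0.12   0.848 -1.895]
wrist black_cap 2.7 [ 0.4772 -0.1133] 0.916 0.97
[ 0.44746804 -0.10315876  0.18142766] [-3.14093099e+00 -7.36397565e-04 -2.97325313e-01]
```

View pics/w11.png

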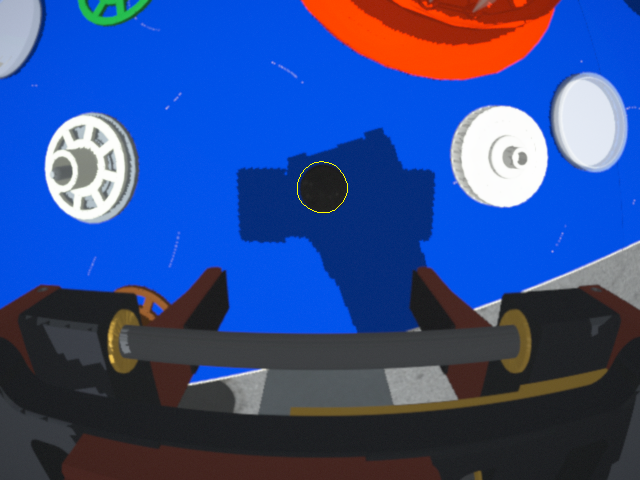

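Run:
```python
from plan import *
plan([(.465,-.11,.13,-.3,1),(.477,-.1135,.08,-.3,1)])
```

```text
[[np.float64(0.025), np.float64(0.002), np.float64(0.069)], np.float64(0.001), 1]
[[np.float64(0.042), np.float64(0.002), np.float64(0.135)], np.float64(0.001), 1]
```

>>> {"fn": "move_arm", "kwargs": {"deltas": [[[0.025, 0.002, 0.069], 0, 1], [[0.042, 0.002, 0.135], 0, 1], [[0.042, 0.002, 0.135], 0, 1], [[0.042, 0.002, 0.135], 0, 1]]}}

```text
t: 12.58
position: [0.4768, -0.1145, 0.0811]
ee_rot: [-3.141, -0.001, -0.299]
ft_force: [0.3, -0.3, 0.6]
grip_width: 0.997
```

Run:
```python
from h import *
measure('wrist',{'black_cap':(.477,-.1135)},'pics/w12.png')
s=r.state();print(s['position'],s['ee_rot'])
from plan import plan
plan([(.477,-.1135,.021,-.3,1)])
```

```text
wrist black_cap 2.7 [ 0.4759 -0.1138] 0.919 0.96
[ 0.47720064 -0.11505559  0.08190924] [-3.14140974 -0.00322998 -0.29928659]
[[np.float64(-0.001), np.float64(-0.002), np.float64(0.081)], np.float64(0.0), 1]
```

View pics/w12.png

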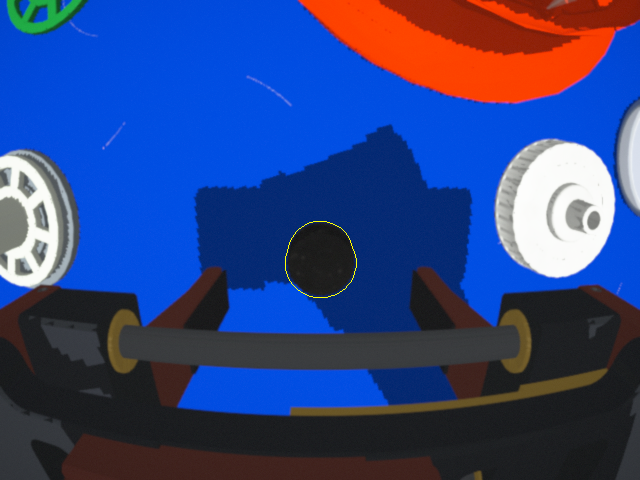

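>>> {"fn": "move_arm", "kwargs": {"deltas": [[[-0.001, -0.001, 0.04], 0, 1], [[-0.001, -0.001, 0.078], 0, 1], [[-0.001, -0.001, 0.078], 0, 1], [[-0.001, -0.001, 0.078], 0, 1]]}}

```text
t: 13.18
position: [0.4767, -0.1144, 0.0231]
ee_rot: [-3.141, -0.002, -0.3]
ft_force: [-0.2, -0.4, -0.1]
grip_width: 0.996
```

>>> {"fn": "move_arm", "kwargs": {"deltas": [[[0, 0, 0.003], 0, 0.3], [[0, 0, 0.003], 0, -1], [[0, 0, 0.003], 0, -1], [[0, 0, 0.003], 0, -1], [[0, 0, 0.003], 0, -1], [[0, 0, 0.003], 0, -1], [[0, 0, 0.003], 0, -1], [[0, 0, 0.003], 0, -1]], "squeeze": 15}}

```text
t: 14.18
position: [0.4756, -0.1143, 0.0191]
ee_rot: [3.142, 0.0, -0.3]
ft_force: [-0.2, 0.3, 0.6]
grip_width: 0.453
```

>>> {"fn": "move_arm", "kwargs": {"deltas": [[[0, 0, -0.05], 0, -1], [[0, 0, -0.1], 0, -1], [[0, 0, -0.15], 0, -1], [[0, 0, -0.15], 0, -1]]}}

```text
t: 14.68
position: [0.4775, -0.1146, 0.1342]
ee_rot: [-3.141, -0.006, -0.3]
ft_force: [-0.0, -0.4, -0.7]
grip_width: 0.451
```

Run:
```python
from plan import *
s=r.state();print(s['position'],s['ee_rot'],s['ft_force'],s['grip_width'])
plan([(.49,-.06,.14,-.3,-1),(.515,-.01,.14,-.3,-1),(.54,.04,.14,-.3,-1),(.568,.096,.14,-.3,-1)])
```

```text
[ 0.47749288 -0.11462375  0.13417015] [-3.14127845 -0.00555577 -0.30014982] [-0.00969284 -0.44794244 -0.65806884] 0.45101313178016034
[[np.float64(-0.006), np.float64(-0.075), np.float64(-0.008)], np.float64(-0.0), -1]
[[np.float64(0.007), np.float64(-0.148), np.float64(-0.008)], np.float64(-0.0), -1]
[[np.float64(0.019), np.float64(-0.222), np.float64(-0.008)], np.float64(-0.0), -1]
[[np.float64(0.032), np.float64(-0.304), np.float64(-0.007)], np.float64(-0.0), -1]
```

>>> {"fn": "move_arm", "kwargs": {"deltas": [[[-0.006, -0.06, -0.008], 0, -1], [[0.003, -0.12, -0.008], 0, -1], [[0.013, -0.18, -0.008], 0, -1], [[0.023, -0.24, -0.008], 0, -1], [[0.032, -0.304, -0.008], 0, -1], [[0.032, -0.304, -0.008], 0, -1], [[0.032, -0.304, -0.008], 0, -1]]}}

```text
t: 15.55
position: [0.565, 0.0958, 0.1363]
ee_rot: [3.14, 0.002, -0.3]
ft_force: [-0.1, -0.4, -0.3]
grip_width: 0.452
```

Run:
```python
from h import *
from plan import plan
s=r.state();print(s['position'],s['ee_rot'],s['ft_force'],s['grip_width'])
p=read_camera('scene');im=p['color'].copy()
x,y,z=s['position']
cv2.polylines(im,[np.int32(hull(p,'black_cap',x,y,z-.0195))],True,(0,0,255),1)
cv2.imwrite(f'pics/s13.png',cv2.resize(im[130:280,240:420],(720,600)))
p=read_camera('wrist');cv2.imwrite(f'pics/w13.png',p['color'])
plan([(.5685,.0963,.14,-.3,-1)])
```

```text
[0.56495152 0.09575529 0.13630314] [ 3.13996562e+00  1.94680256e-03 -2.99715761e-01] [-0.13971637 -0.36631703 -0.26488018] 0.45193029055570094
[[np.float64(0.004), np.float64(-0.003), np.float64(-0.004)], np.float64(-0.001), -1]
```

View pics/s13.png

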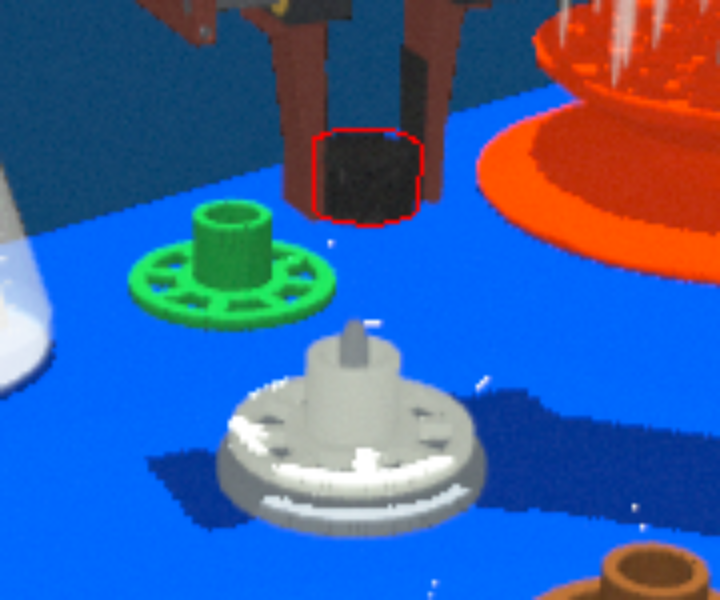

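View pics/w13.png

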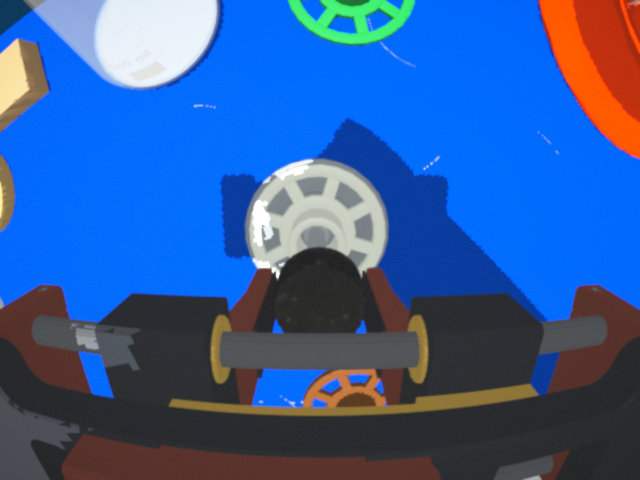

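Run:
```python
from h import *
p=read_camera('scene')
for q in [(.568,.0963,.068),(.5707,.0962,.068),(.565,.0958,.13),(.5685,.0963,.13)]: print(q,(proj(p,[q])[0]-[240,130])*4)
b=p['color'].astype(int)[155:190,310:350]; m=(b.max(2)<60); ys,xs=np.nonzero(m); print('cap px',(xs.min()+310-240)*4,(xs.max()+311-240)*4)
s=r.state();print(s['position'])
```

```text
(0.568, 0.0963, 0.068) [356.13844566 318.21128018]
(0.5707, 0.0962, 0.068) [351.73651755 315.98952521]
(0.565, 0.0958, 0.13) [365.77048323 172.86910001]
(0.5685, 0.0963, 0.13) [358.64364717 170.65504831]
cap px 280 428
[0.56531453 0.09469576 0.13706183]
```

>>> {"fn": "move_arm", "kwargs": {"deltas": [[[0.005, -0.004, 0.02], 0, -1], [[0.005, -0.004, 0.04], 0, -1], [[0.005, -0.004, 0.052], 0, -1], [[0.005, -0.004, 0.052], 0, -1], [[0.005, -0.004, 0.052], 0, -1]]}}

```text
t: 16.32
position: [0.5705, 0.0983, 0.0988]
ee_rot: [-3.141, -0.0, -0.3]
ft_force: [-0.8, 0.2, 0.5]
grip_width: 0.453
```

Run:
```python
from h import *
p=read_camera('scene');im=p['color'].copy()
s=r.state();print(s['position'],s['ft_force'],s['grip_width'])
x,y,z=s['position']
cv2.polylines(im,[np.int32(hull(p,'black_cap',x,y,z-.0195))],True,(0,0,255),1)
cv2.imwrite(f'pics/s14.png',cv2.resize(im[130:280,240:420],(720,600)))
p=read_camera('top');cv2.imwrite(f'pics/t14.png',cv2.resize(p['color'][180:280,260:380],(720,600)))
```

```text
[0.57064615 0.09834026 0.0990318 ] [-0.87629484  0.34058668 -0.19222389] 0.4556364989582897
```

View pics/s14.png

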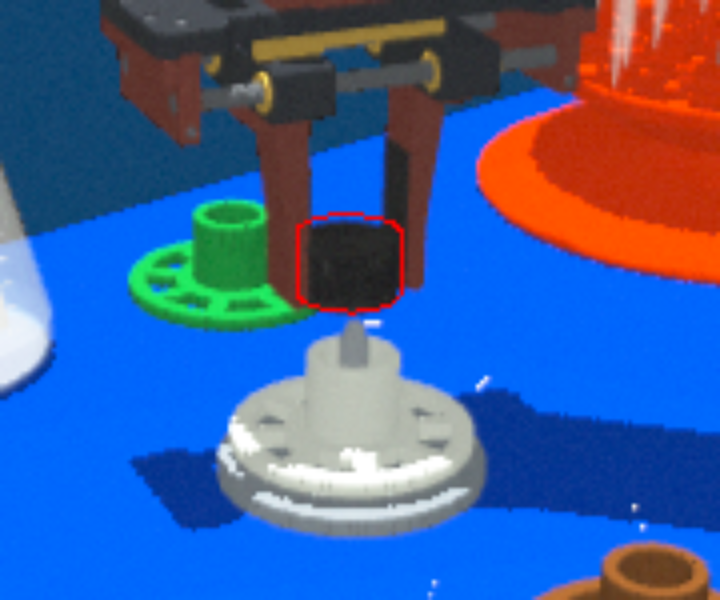

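View pics/t14.png

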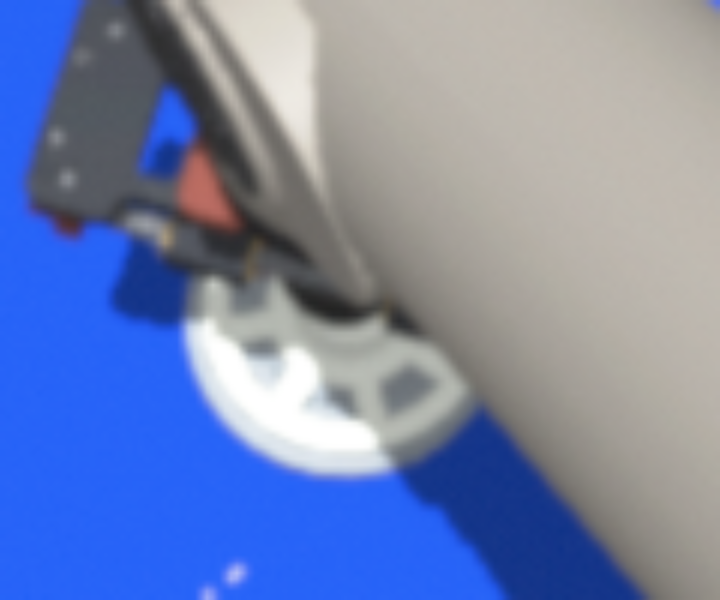

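>>> {"fn": "move_arm", "kwargs": {"deltas": [[[0, 0, 0.008], 0, -1], [[0, 0, 0.016], 0, -1], [[0, 0, 0.026], 0, -1], [[0, 0, 0.026], 0, -1], [[0, 0, 0.026], 0, -1]]}}

```text
t: 17.05
position: [0.5704, 0.0982, 0.0791]
ee_rot: [3.142, 0.0, -0.3]
ft_force: [-1.0, -0.1, 0.1]
grip_width: 0.45
```

Run:
```python
from h import *
p=read_camera('scene');im=p['color'].copy()
s=r.state();print(s['position'],s['ft_force'],s['grip_width'])
cv2.imwrite(f'pics/s15.png',cv2.resize(im[130:280,240:420],(720,600)))
```

```text
[0.57047369 0.09823488 0.07924372] [ 0.26518878  0.35022054 -0.04391376] 0.45569321644728555
```

View pics/s15.png

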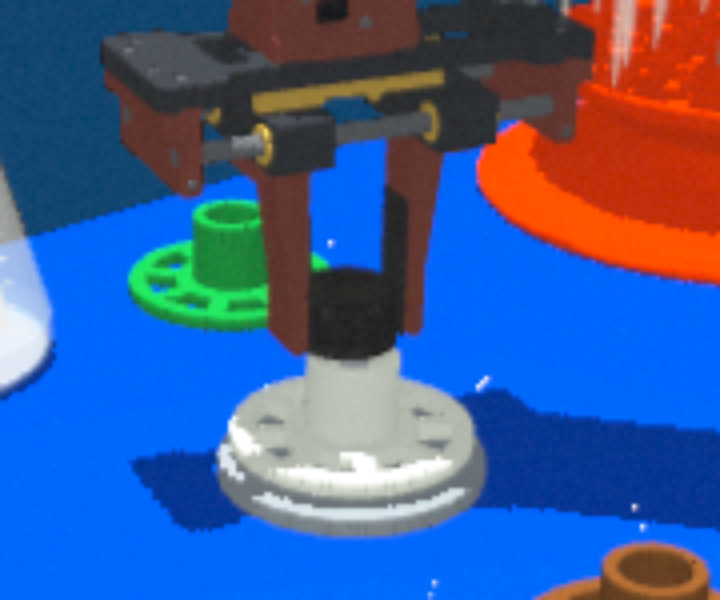

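>>> {"fn": "move_arm", "kwargs": {"deltas": [[[0, 0, 0.003], 0, -1], [[0, 0, 0.005], 0, -1], [[0, 0, 0.005], 0, -1], [[0, 0, 0.005], 0, -1]]}}

```text
t: 17.6
position: [0.5704, 0.0982, 0.0754]
ee_rot: [3.142, -0.0, -0.3]
ft_force: [0.5, 0.7, -0.4]
grip_width: 0.449
```

>>> {"fn": "move_arm", "kwargs": {"deltas": [[[0, 0, 0.001], 0, -1], [[0, 0, 0.002], 0, -1], [[0, 0, 0.002], 0, -1]]}}

```text
t: 17.98
position: [0.5703, 0.0982, 0.0738]
ee_rot: [3.141, 0.0, -0.3]
ft_force: [0.3, 0.7, -0.3]
grip_width: 0.45
```

>>> {"fn": "move_arm", "kwargs": {"deltas": [[[0, 0, 0.001], 0, -1], [[0, 0, 0.001], 0, -1]]}}

```text
t: 18.23
position: [0.5704, 0.0982, 0.0732]
ee_rot: [-3.142, -0.0, -0.3]
ft_force: [0.3, 0.0, 0.4]
grip_width: 0.454
```

>>> {"fn": "move_arm", "kwargs": {"deltas": [[[0, 0, 0], 0, -0.05], [[0, 0, 0], 0, 0.1], [[0, 0, 0], 0, 0.4], [[0, 0, 0], 0, 1], [[0, 0, 0], 0, 1], [[0, 0, 0], 0, 1], [[0, 0, 0], 0, 1]]}}

```text
t: 19.1
position: [0.5703, 0.0982, 0.0732]
ee_rot: [-3.142, 0.0, -0.3]
ft_force: [0.6, -0.1, 0.1]
grip_width: 1.001
```

>>> {"fn": "move_arm", "kwargs": {"deltas": [[[0, 0, -0.04], 0, 1], [[0, 0, -0.1], 0, 1], [[0, 0, -0.17], 0, 1], [[0, 0, -0.24], 0, 1], [[0, 0, -0.24], 0, 1]]}}

```text
t: 19.73
position: [0.5728, 0.0991, 0.2579]
ee_rot: [-3.138, -0.008, -0.3]
ft_force: [0.8, 0.2, -0.2]
grip_width: 1.001
```

Run:
```python
from h import *
p=read_camera('scene');im=p['color'].copy()
s=r.state();print(s['t'],s['position'],s['ft_force'],s['grip_width'])
im2=im.copy()
cv2.polylines(im2,[np.int32(hull(p,'black_cap',.5695,.0963,.054))],True,(0,0,255),1)
cv2.imwrite(f'pics/s16.png',np.hstack([cv2.resize(i[170:280,280:380],(400,440)) for i in (im,im2)]))
measure('scene',{'black_cap':(.569,.0963)},None,.054)
measure('wrist',{'black_cap':(.569,.0963)},'pics/w16.png',.054)
```

```text
19.775 [0.57133766 0.0984684  0.25514929] [-0.43588488 -0.18146783 -0.74463205] 0.9951042896619062
scene black_cap 2.8 [0.5719 0.0993] 0.887 0.98
wrist black_cap 4.0 [0.5722 0.0988] 0.907 0.81
```

View pics/s16.png

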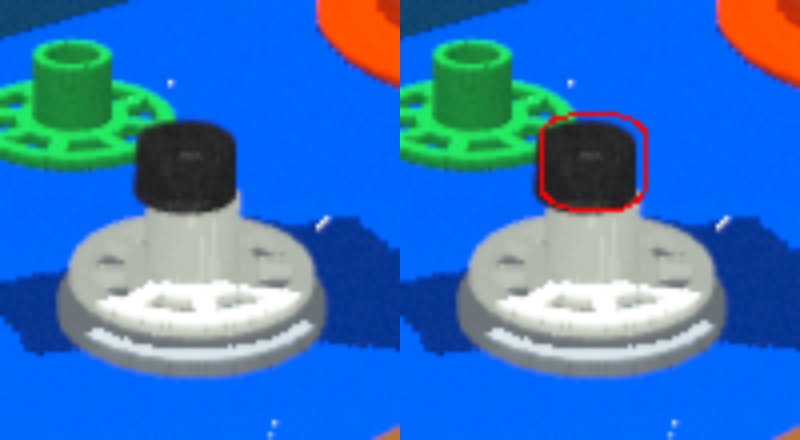

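View pics/w16.png

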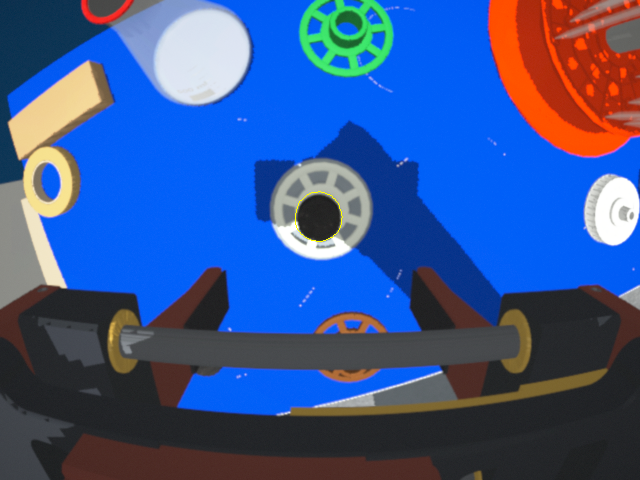

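Run:
```python
from h import *
measure('scene',{'black_cap':(.57,.098)},None,.054);measure('scene',{'knob':(.4419,.2859)})
print(r.state()['position'],r.close_job())
```

```text
scene black_cap 1.6 [0.5719 0.0992] 0.886 0.69
scene knob 2.2 [0.4423 0.2863] 0.906 0.79
the job is handed in; nothing more can be done
[0.56997646 0.09811807 0.25219547] None
```

The stand is assembled: I lowered the white disc over the column onto the foot and released it. I then set the black cap over the column's end on the hub, let go and backed the gripper off upwards. The job was handed in about 20 s into the 64 s allowed.

**Last checks:**
- **Disc:** I measured it before the cap went on. It lay flat on the boss in the pictures, 2 mm or less from the stand's axis in both the wrist and scene cameras.
- **Cap:** It stands upright on the hub and did not move between the last two pictures. It is a little off centre, about 3 to 5 mm from the axis against a limit of 12 mm. The scene and wrist cameras agree on its position to within 1 mm.
- **Cap height:** I could not measure it directly. I judged it from the picture and from the tool height at release, which puts the cap's underside close to the hub top at 54 mm. I felt no clear contact force before letting go.
- **Knob:** It measured within 1 mm of its starting place.
- **Look-alikes:** I did not touch the brown and green discs.

No check failed. The cameras disagreed by 2 to 4 mm on the stand's position, which is within the clearances.

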